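Draw the marked carton out of a tight row and put it on the scale

TASK

Three cartons stand tightly side by side in the blue-walled bay, with no gap for fingers. Press gently on top of the carton with the red sticker and draw it forward out of the row along the metal floor, leaving the other two cartons where they stand; then pick it up and set it down gently, flat in the middle of the bench scale's pan, and let go. Do not disturb the other things on the bench.

Things in the scene. Friction and masses are not known exactly. Their poses are not given: they have to be found in the camera images.
- bay: fixed bent-metal carton bay, 212 mm wide. Origin on the bench under the middle of the row; -x points out of its open front (towards the robot), y along the row, z up. Flat bare floor, top 4 mm over the bench, runs out to x = -190 mm. Blue back (inner face x = +60 mm) and side walls (x = -60 to +63 mm), 44 mm over the bench like the cartons' tops, touch the row on three sides
- marked_centre (a point): centre (half-way up) of the carton to take: cardboard, 68 x 120 x 40 mm high, round red 38 mm sticker in the middle of its top, which is 20 mm above this point. Site x runs across its 68 mm width, y along its 120 mm length, z up. The length lies along the bay's x axis; it may stand in any of the row's three places (y = -68, 0 or +68 mm in the bay)
- plain_a_centre (a point): centre of a neighbouring carton of the same kind without a sticker, about 0.5 kg; must stay where it stands
- plain_b_centre (a point): centre of the other neighbouring carton without a sticker, about 0.5 kg; must stay where it stands
- pan_top (a point): centre of the top face of the grey bench scale's square steel pan, 180 x 180 mm, 42 mm above the bench, fixed; axes x and y along its sides. The console with display and keys, lower than the pan, lies on its -x side
- marked: the carton with the red sticker, 0.14 to 0.28 kg; origin at the centre of its underside. Slides easily on the bay floor (friction about 0.25); fingertips grip its top better than that, so a press of roughly 6 to 15 N drags it along. Crushed if pressed onto the floor with more than 45 N
- scale: the fixed bench scale; origin on the bench under the middle of the pan
- glue_stick: bystander: red and white glue stick, 30 mm across, 95 mm high, standing; origin under its centre
- tape_measure: bystander: green tape measure, 40 x 91 x 67 mm; origin under its centre
- elec_tape: bystander: roll of black tape, 58 mm across, 19 mm high; origin under its centre
Not all that is in view belongs to the job. Leave any pink look-alike of the marked alone.

How it is judged:
On the way:
1. the marked carton has been drawn at least 40 mm out of the row along the bay floor, without being lifted (x of marked_centre in the frame of bay below -0.04 m and height (world z) of marked_centre below 0.034 m), for 0.1 s.
At the end, for the whole second after the job is handed in: the marked carton lies right way up, flat on the scale's pan (tilt under 0.1 rad), its centre within 30 mm of the pan's centre, let go and at rest; both plain cartons are within 12 mm and the three bystanders within 30 mm of where they stood (horizontal distance between marked_centre and pan_top below 0.03 m and z of marked_centre in the frame of pan_top between 0.014 and 0.026 m and angle between marked_centre's own z axis and vertical below 0.1 rad and linear speed of marked below 0.02 m/s and contact force between the fingers and marked below 0.05 N and distance of each of plain_a_centre, plain_b_centre from where it was at the start of the episode below 0.012 m and distance of each of glue_stick, tape_measure, elec_tape from where it was at the start of the episode below 0.03 m); the robot touches nothing.
It fails at once if a plain carton is moved more than 12 mm (distance of any of plain_a_centre, plain_b_centre from where it was at the start of the episode above 0.012 m).
It fails at once if the marked carton is crushed: pressed against the bay with more than 45 N (contact force between marked and bay above 45 N).
It fails at once if the marked carton is dropped or slammed onto the scale: faster than 0.6 m/s within 10 mm of the pan (linear speed of marked above 0.6 m/s and horizontal distance between marked_centre and pan_top below 0.1 m and z of marked_centre in the frame of pan_top below 0.03 m).
It fails at once if a bystander is moved more than 30 mm (distance of any of glue_stick, tape_measure, elec_tape from where it was at the start of the episode above 0.03 m).
It also fails if it takes over 64 s, if anything falls off the work surface, if the arm or the gripper's body presses on something with over 40 N, if the wrist force passes 120 N, or if a joint passes its speed limit or range.

ROBOT

A 7-joint arm with a two-finger parallel gripper is mounted at the origin on a cart in front of the work surface, level with it; the furniture and walls round the work are solid. World frame = base frame: x ahead of the robot, y to its left, z up, the work surface at z = 0. Lengths are in m, angles in rad, forces in N, time in s.
With the tool pointing down it reaches from about 0.425 to 0.925 m from the base axis. Payload 6.8 kg.
Tool frame: the origin (TCP) lies midway between the tips of the shut fingers; the grasp point (between the pads) lies 19 mm behind it; z points along the fingers, y is the direction in which the jaws open and shut (so a half turn about z gives the same grasp; the last joint's range is limited). The gripper opens to 85 mm and grips with 20 to 120 N. Pads are 22 mm wide; open, the fingers measure 114 mm over their backs; the gripper's body (76 mm by 85 mm) begins 54 mm behind the grasp point. The pads swing forward as they close: fully open they stand 13 mm farther back than shut.
Start: joints at [-1.22, 0.477, 0.022, 1.555, -0.011, 1.109, -0.083], TCP at [0.299, 0.605, 0.231] pointing down, gripper open.
Joint ranges: [-2.96, 2.96], [-0.34, 2.1], [-1.41, 1.46], [0.24, 2.44], [-1.37, 4.51], [0.17, 1.92], [-2.96, 2.96]. Speed limits (rad/s): [2.39, 2.39, 3.14, 3.14, 3.14, 3.14, 3.14].

INTERFACE

Orientations are given as a rotation vector (axis times angle).
In Python, from bench import r, imaging gives the robot as it stands.
- The arm moves only by the tool jog_arm, never from a script. Its argument "rows" is a list of rows, each an object with "delta_rot": the turn, a rotation vector about the tool's x, y, z in degrees, a list of three; "xyz": the shift along the tool's x, y, z in cm, a list of three; "fingers": the closure, from 0 (fully open) to 1 (shut). A call has exactly 5 rows; each row is the pose to reach, as a shift and turn from the pose measured when the call began, along the tool's axes at that moment; what a row does not reach only later rows make up. A row lasts 1/12 s, in which the tool goes at most 41.7 mm and 7.16 degrees, less where a joint would pass 70% of its speed; a pose out of reach is approached as far as the arm can. A call with a gripper value outside its range is refused whole. The fingers move at their own pace and stop on an object; "grip_force" is the grip in N (left out, the last holds). Time passes only in rows, so rows that repeat a pose let the fingers close, or fill a call up. It gives the time, the measured TCP pose, the force and the opening at its end, in the units of the state.
- r.get_obs(): the state, without advancing time (a new reading comes with each control period).
- imaging.grab_frame(name): name is "side" or "top" or "wrist"; returns the picture (384x512x3 uint8, blue, green, red); there is no depth.
- imaging.camera_info(name): a dict with "camera_matrix" (3x3 intrinsics, pixels), "k1" (the pictures are not rectified: a ray, as slopes to the right and down, at radius r is drawn at 1 + k1 r^2 times it, then the intrinsics apply), "xyz" and "attitude" of the camera in the world. Camera axes: x right, y down, z forward; pixel columns grow to the right and rows downward; lengths in m; the calibration is good to about 2 mm. A picture is of the moment at which its call begins: read the wrist's pose just before it. camera_info takes no time and is no camera call; for the wrist camera it gives the pose at the moment of the call.
- r.hand_in(): hands the job in, once; it reports no verdict.
Trained networks look in the newest picture that a camera, given by its name, has taken for a name from the list of things; names that differ only in an ending like _2 or _b are one class to them, and where a whole thing is asked for, a point or a joint stands for the part that bears it (a point fixed in the world has none). Each returns a list of dicts, best first, with "conf" (0 to 1); they miss things now and then, are a little off and sometimes report something else, mostly with a low value. They report only what shows in the picture. A call takes as long as a camera call. They do not tell look-alikes from the thing itself.
- imaging.find_in(camera, query): "position" ([column, row] in pixels, amid what is visible of it).
- imaging.cut_out(camera, query): "region" (384x512 bool, what is visible of it) and "position" ([column, row] in pixels, amid what is visible of it).
- imaging.tip_of(camera, query): "position" ([column, row] in pixels: a listed point, or the origin of a listed thing).
The state is a dict: "clock": time; "joints": joint angles; "qvel": joint speeds; "tau": joint torques, N m; "tcp_pos": TCP position; "orientation": TCP orientation; "contact_force": force on the tool from outside, world axes, zero at the start; "moment": the same for the moment, N m; "grip_width": finger opening in m.
Only numpy, scipy, OpenCV 4.12 (cv2) and the standard library are available. Lean on these libraries where they do the work, as an engineer would, in place of code of your own. Each camera call takes 0.05 s, during which the arm holds its last target.

## Working session

There is one attempt and no reset: what is moved stays moved. The work goes in short steps, Python scripts to look and compute and a tool call to move; the robot and the scene stay as the last step left them, time stands still between calls to the robot, and variables do not carry over. Pictures are saved under pics/ and viewed, and the job is handed in when it is done.

Besides the shell and the picture viewer there is one more tool, called by a JSON object that holds its "name" and its "arguments", one argument or row to a line. jog_arm: Moves the arm, as the interface text tells. Its arguments: {"type":"object","properties":{"rows":{"type":"array","items":{"type":"object","properties":{"delta_rot":{"type":"array","items":{"type":"number"}},"xyz":{"type":"array","items":{"type":"number"}},"fingers":{"type":"number"}}}},"grip_force":{"type":"number"}},"required":["rows"]}

```bash
mkdir -p pics; ls; python3 - <<'E'
from bench import r, imaging
import cv2
o=r.get_obs()
for k,v in o.items(): print(k,v)
for n in ("top","side","wrist"):
    im=imaging.grab_frame(n); cv2.imwrite(f"pics/{n}0.png",im)
    print(n,imaging.camera_info(n))
    for q in (["marked_centre","pan_top","bay","plain_a_centre"] ):
        try: print(n,q,[(d['position'],round(d['conf'],2)) for d in imaging.tip_of(n,q)])
        except Exception as e: print(e)
E
```

```text
pics
clock 0.0
joints [-1.22010181  0.47780087  0.0223411   1.55645109 -0.01147637  1.10926827
 -0.08308281]
qvel [ 0.00056959  0.00035037 -0.00037063 -0.00131264  0.0002766  -0.00077729
  0.0003799 ]
tau [ 8.91400396e-04 -5.96455944e+01  1.60799704e+00 -2.81196356e+01
  1.23027698e-02  9.35557997e-03 -7.02034527e-05]
tcp_pos [0.29869758 0.60466488 0.23032537]
orientation [-7.14236490e-01 -3.05906067e+00  2.79731907e-03]
contact_force [ 0.64748505 -0.49702597  1.18302631]
moment [0.0099738  0.01003045 0.03857197]
grip_width 0.08512813171824238
top {'camera_matrix': array([[487.39020411,   0.        , 246.90694867],
       [  0.        , 487.39020411, 188.22626735],
       [  0.        ,   0.        ,   1.        ]]), 'k1': 0.021183736238043614, 'xyz': array([ 0.21303588, -0.06244575,  1.87431007]), 'attitude': array([-2.13303233,  2.13342705, -0.17094403])}
top marked_centre [([135.4, 182.3], 0.72), ([178.6, 162.5], 0.61)]
top pan_top [([281.5, 174.1], 0.9)]
top bay []
top plain_a_centre [([211.2, 154.6], 0.79)]
side {'camera_matrix': array([[420.36971996,   0.        , 258.63393784]
[... 172 characters left out ...]
  0.58631372]), 'attitude': array([-1.95847972,  0.32322405, -0.18452729])}
side marked_centre [([264.0, 175.1], 0.73), ([186.8, 175.5], 0.71), ([235.7, 166.5], 0.57)]
side pan_top [([293.8, 218.6], 0.91)]
side bay [([271.8, 189.1], 0.73)]
side plain_a_centre [([283.7, 185.4], 0.58)]
wrist {'camera_matrix': array([[281.05847335,   0.        , 256.47978038],
       [  0.        , 281.05847335, 187.72225066],
       [  0.        ,   0.        ,   1.        ]]), 'k1': -0.058018729727700634, 'xyz': array([0.22894695, 0.63933891, 0.37427852]), 'attitude': array([2.43770967, 1.51355421, 0.23449367])}
wrist marked_centre [([198.1, 346.3], 0.77)]
wrist pan_top []
wrist bay []
wrist plain_a_centre []
```

View pics/top0.png

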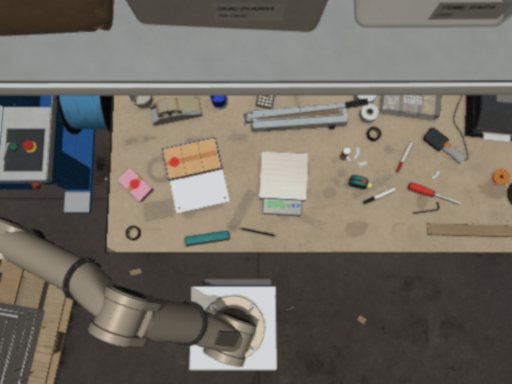

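View pics/side0.png

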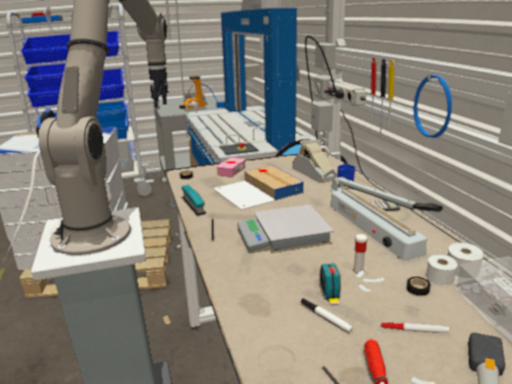

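View pics/wrist0.png

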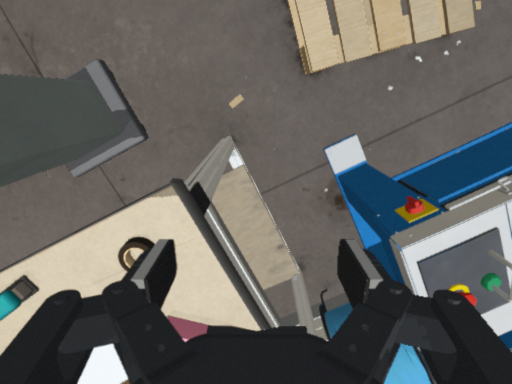

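Candidates for the marked carton in the top view are the pink box with a red dot at (135,183), which is a look-alike outside the bay, and the cardboard carton in the row with a red sticker at (174,162). The carton in the row matches the description. I'll check it in a close crop and measure.

```bash
cat > h.py <<'E'
import numpy as np, cv2
from scipy.spatial.transform import Rotation as R
def rays(info,uv):
    K=info['camera_matrix'];uv=np.atleast_2d(np.asarray(uv,float))
    d=np.array([info['k1'],0,0,0,0.])
    n=cv2.undistortPoints(uv[:,None],K,d)[:,0]
    v=np.c_[n,np.ones(len(n))]
    return v@R.from_rotvec(info['attitude']).as_matrix().T
def onz(info,uv,z):
    d=rays(info,uv);c=np.asarray(info['xyz'])
    return c+d*((z-c[2])/d[:,2])[:,None]
def proj(info,P):
    M=R.from_rotvec(info['attitude']).as_matrix()
    p=(np.atleast_2d(P)-info['xyz'])@M
    s=p[:,:2]/p[:,2:]; rr=(s**2).sum(1,keepdims=True)
    s=s*(1+info['k1']*rr);K=info['camera_matrix']
    return s*[K[0,0],K[1,1]]+K[:2,2]
E
python3 - <<'E'
from bench import imaging
from h import *
im=cv2.imread('pics/top0.png'); info=imaging.camera_info('top')
c=im[130:220,110:320]; cv2.imwrite('pics/crop0.png',cv2.resize(c,None,fx=3.8,fy=3.8,interpolation=cv2.INTER_CUBIC))
hsv=cv2.cvtColor(im,cv2.COLOR_BGR2HSV)
m=(((hsv[...,0]<6)|(hsv[...,0]>174))&(hsv[...,1]>170)).astype(np.uint8)
n,l,s,ce=cv2.connectedComponentsWithStats(m)
for i in range(1,n):
    if s[i,4]>15 and 110<ce[i][0]<260 and 100<ce[i][1]<250: print(ce[i],s[i,4],onz(info,ce[i],.044))
print('orange corners')
# cardboard row top
m=((hsv[...,0]>8)&(hsv[...,0]<20)&(hsv[...,1]>110)&(hsv[...,2]>120)).astype(np.uint8); m[:,:155]=0;m[:,235:]=0;m[:130]=0;m[220:]=0
ys,xs=np.nonzero(m);print(len(xs)); rc=cv2.minAreaRect(np.c_[xs,ys].astype(np.float32));print(rc)
b=cv2.boxPoints(rc);print(b,onz(info,b,.044))
for q in ('marked_centre','plain_a_centre','pan_top'):
    pass
print('pan',onz(info,[281.5,174.1],.042))
print('glue etc')
E
```

```text
[174.05454545 161.67272727] 55 [[0.62101173 0.22650914 0.044     ]]
[134.24 183.46] 50 [[0.53609056 0.37617455 0.044     ]]
orange corners
391
((191.04776000976562, 157.1624298095703), (24.717769622802734, 51.35426712036133), 73.61045837402344)
[[162.92674 152.55096]
 [212.19426 138.06052]
 [219.16878 161.7739 ]
 [169.90126 176.26434]] [[0.65699458 0.270263   0.044     ]
 [0.71446768 0.08104292 0.044     ]
 [0.62050571 0.05314435 0.044     ]
 [0.56395021 0.24098742 0.044     ]]
pan [[ 0.57247963 -0.18584782  0.042     ]]
glue etc
```

View pics/crop0.png

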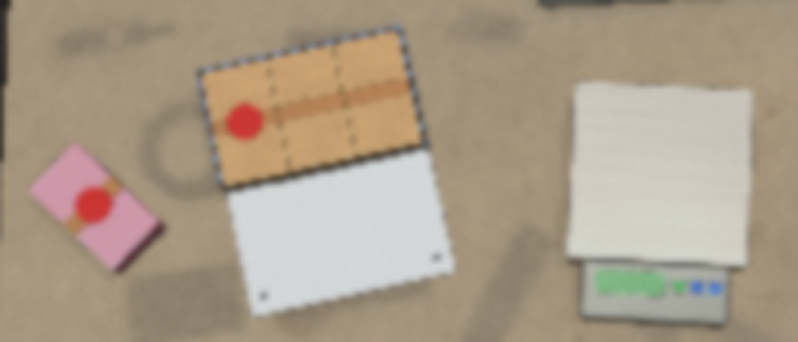

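```bash
python3 - <<'E'
from bench import imaging
from h import *
from scipy.optimize import least_squares
info=imaging.camera_info('top')
f=lambda u:(np.array(u)+.5)/3.8-.5+[110,130]
# bay
bay=np.array([[.06,.106,.044],[.06,-.106,.044],[-.19,.106,.004],[-.19,-.106,.004],[-.06,.068,.044]])
px=f([(203,72),(399,30),(256,315),(455,270),(0,0)])[:4]
st=np.array([174.05,161.67])
def P(q,X):
    c,s=np.cos(q[2]),np.sin(q[2]);return np.c_[q[0]+c*X[:,0]-s*X[:,1],q[1]+s*X[:,0]+c*X[:,1],X[:,2]]
X=np.vstack([bay[:4],[[0,.068,.044]]]);T=np.vstack([px,st])
s=least_squares(lambda q:(proj(info,P(q,X))-T).ravel(),[.63,.16,0.])
print('bay',s.x,np.degrees(s.x[2]),s.fun.reshape(-1,2).round(2))
print('marked',P(s.x,np.array([[0,.068,.024]])))
h=.09;Xp=np.array([[h,h,.042],[h,-h,.042],[-h,-h,.042],[-h,h,.042]])
T2=f([(577,83),(752,91),(746,266),(567,257)])
s2=least_squares(lambda q:(proj(info,P(q,Xp))-T2).ravel(),[.57,-.18,0.])
print('pan',s2.x,np.degrees(s2.x[2]),s2.fun.reshape(-1,2).round(2))
# side cam check
im=imaging.grab_frame('side');si=imaging.camera_info('side')
for q in ('pan_top','marked_centre','glue_stick','tape_measure','elec_tape'):
    print(q,[(d['position'],round(d['conf'],2)) for d in imaging.tip_of('side',q)])
print('proj side pan,marked', proj(si,P(s2.x,np.array([[0,0,.042]]))),proj(si,P(s.x,np.array([[0,.068,.024],[0,.068,.044]]))))
a=imaging.grab_frame('top')
for q in ('glue_stick','tape_measure','elec_tape'):
    d=imaging.tip_of('top',q); print(q,[(x['position'],round(x['conf'],2),onz(info,x['position'],0)[0].round(3)) for x in d])
E
```

```text
bay [0.63669635 0.15819975 0.22422716] 12.847270084285435 [[-1.22  0.28]
 [ 0.89 -0.54]
 [-0.73  0.33]
 [ 0.53  0.04]
 [ 0.53 -0.14]]
marked [[0.62157635 0.22449745 0.024     ]]
pan [ 0.56778667 -0.19318065 -0.05339151] -3.0591082467734676 [[-0.39 -0.25]
 [ 0.23  0.02]
 [ 0.23  0.17]
 [-0.08  0.05]]
pan_top [([292.3, 218.9], 0.77), ([263.5, 179.7], 0.67)]
marked_centre [([228.3, 165.6], 0.65), ([263.4, 175.9], 0.58)]
glue_stick [([357.3, 269.4], 0.71)]
tape_measure [([331.8, 291.7], 0.77), ([283.9, 184.3], 0.18)]
elec_tape [([185.6, 179.5], 0.41)]
proj side pan,marked [[291.48403014 220.27371297]] [[263.02453793 175.67844072]
 [262.94184785 170.71127184]]
glue_stick [([341.6, 157.4], 0.65, array([ 0.647, -0.426,  0.   ]))]
tape_measure [([358.5, 185.6], 0.68, array([ 0.535, -0.488,  0.   ]))]
elec_tape [([130.5, 231.4], 0.52, array([0.357, 0.394, 0.   ]))]
```

```bash
cat >> h.py <<'E'
YAW=np.radians(12.85)
def Rdown(yaw,flip):
    y=np.array([-np.sin(yaw),np.cos(yaw),0])*flip; z=np.array([0,0,-1.]); x=np.cross(y,z)
    return np.c_[x,y,z]
def go(o,xyz,yaw=YAW):
    M=R.from_rotvec(o['orientation']).as_matrix()
    best=min(((R.from_matrix(M.T@Rdown(yaw,f))).as_rotvec(degrees=True) for f in(1,-1)),key=np.linalg.norm)
    print('pos',o['tcp_pos'].round(4),'F',o['contact_force'].round(1),'w',round(o['grip_width'],4),'t',round(o['clock'],2))
    print('shift cm',(M.T@(np.array(xyz)-o['tcp_pos'])*100).round(2),'rot',best.round(2))
def bayp(x,y,z,b=(.6367,.1582)):
    c,s=np.cos(YAW),np.sin(YAW); return [b[0]+c*x-s*y,b[1]+s*x+c*y,z]
E
python3 - <<'E'
from bench import r
from h import *
o=r.get_obs();M=R.from_rotvec(o['orientation']).as_matrix();print(M.round(3),'\njoint7 opts')
go(o,[.6215,.2245,.15])
E
```

```text
[[-0.897  0.443  0.   ]
 [ 0.443  0.897 -0.   ]
 [-0.    -0.    -1.   ]] 
joint7 opts
pos [0.299  0.6052 0.2313] F [0.1 1.3 0.2] w 0.0854 t 1.25
shift cm [-45.78 -19.85   8.13] rot [ -0.     0.   -39.14]
```

{"name": "jog_arm", "arguments": {
  "rows": [
    {"xyz": [-3.7, -1.6, 0], "delta_rot": [0, 0, -5], "fingers": 1},
    {"xyz": [-7.4, -3.2, 0], "delta_rot": [0, 0, -10], "fingers": 1},
    {"xyz": [-11.1, -4.8, 0], "delta_rot": [0, 0, -15], "fingers": 1},
    {"xyz": [-14.8, -6.4, 0], "delta_rot": [0, 0, -20], "fingers": 1},
    {"xyz": [-18.5, -8, 0], "delta_rot": [0, 0, -25], "fingers": 1}
  ],
  "grip_force": 40
}}

```text
clock: 1.67
tcp_pos: [0.4304, 0.45, 0.2315]
orientation: [0.028, 3.141, 0.0]
contact_force: [0.1, -0.0, 0.4]
grip_width: 0.0254
```

```bash
python3 - <<'E'
from bench import r
from h import *
go(r.get_obs(),[.6215,.2245,.15])
E
```

```text
pos [0.4304 0.45   0.2315] F [ 0.1 -0.   0.4] w 0.0254 t 1.67
shift cm [-19.51 -22.2    8.15] rot [ 1.000e-02  1.000e-02 -1.388e+01]
```

{"name": "jog_arm", "arguments": {
  "rows": [
    {"xyz": [-2.5, -2.9, 0.5], "delta_rot": [0, 0, -3], "fingers": 1},
    {"xyz": [-5, -5.8, 1], "delta_rot": [0, 0, -6], "fingers": 1},
    {"xyz": [-7.5, -8.7, 2], "delta_rot": [0, 0, -9], "fingers": 1},
    {"xyz": [-10, -11.6, 3], "delta_rot": [0, 0, -12], "fingers": 1},
    {"xyz": [-12.5, -14.5, 4], "delta_rot": [0, 0, -13.9], "fingers": 1}
  ]
}}

```text
clock: 2.08
tcp_pos: [0.5539, 0.3012, 0.1914]
orientation: [-0.356, 3.12, 0.001]
contact_force: [0.3, 1.5, -0.6]
grip_width: 0.0003
```

```bash
python3 - <<'E'
from bench import r,imaging
from h import *
o=r.get_obs();go(o,[.6215,.2245,.13])
i=imaging.camera_info('wrist'); im=imaging.grab_frame('wrist');cv2.imwrite('pics/w1.png',im)
hsv=cv2.cvtColor(im,cv2.COLOR_BGR2HSV)
m=(((hsv[...,0]<6)|(hsv[...,0]>174))&(hsv[...,1]>170)).astype(np.uint8)
n,l,s,ce=cv2.connectedComponentsWithStats(m)
for k in range(1,n):
    if s[k,4]>60: print(ce[k],s[k],onz(i,ce[k],.044))
E
```

```text
pos [0.5539 0.3012 0.1914] F [ 0.3  1.5 -0.6] w 0.0003 t 2.08
shift cm [-4.85 -9.    6.14] rot [0.03 0.06 0.18]
[329.00678733 172.35067873] [312 156  35  33 884] [[0.53392741 0.37579138 0.044     ]]
[178.61596958 215.30164766] [162 200  34  31 789] [[0.61963646 0.22596609 0.044     ]]
```

View pics/w1.png

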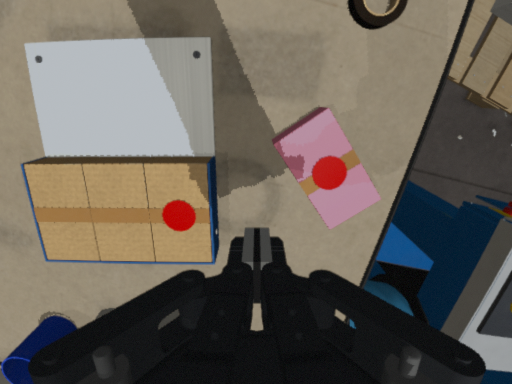

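The wrist picture shows the red-sticker carton at (179,215), at the +y end of the row, and the pink look-alike well apart at (329,172). Next I'll measure the yaw from this view.

```bash
python3 - <<'E'
from bench import r,imaging
from h import *
i=imaging.camera_info('wrist')
a=onz(i,[[47,262],[215,262],[27,163],[214,158],[154,262],[146,159]],.044);print(a.round(4))
for p,q in((0,1),(2,3),(0,2),(1,3),(4,5)):
    d=a[q]-a[p];print(np.degrees(np.arctan2(d[1],d[0])).round(1),np.linalg.norm(d).round(4))
go(r.get_obs(),[.6205,.225,.06])
E
```

```text
[[0.7235 0.0605 0.044 ]
 [0.6739 0.2645 0.044 ]
 [0.6001 0.0402 0.044 ]
 [0.5509 0.2422 0.044 ]
 [0.6907 0.1931 0.044 ]
 [0.5673 0.1719 0.044 ]]
103.7 0.2099
103.7 0.2079
-170.6 0.1251
-169.7 0.125
-170.3 0.1251
pos [0.5593 0.2911 0.1892] F [ 3.9 -7.3 -0.8] w 0.0 t 2.13
shift cm [-4.54 -7.69 12.98] rot [-0.39  0.04 -0.37]
```

{"name": "jog_arm", "arguments": {
  "rows": [
    {"xyz": [-1.5, -2.6, 2], "delta_rot": [0, 0, 0], "fingers": 1},
    {"xyz": [-3, -5.2, 5], "delta_rot": [0, 0, 0], "fingers": 1},
    {"xyz": [-4.5, -7.7, 8], "delta_rot": [0, 0, 0], "fingers": 1},
    {"xyz": [-4.5, -7.7, 11], "delta_rot": [-0.3, 0, -0.3], "fingers": 1},
    {"xyz": [-4.5, -7.7, 12], "delta_rot": [-0.3, 0, -0.3], "fingers": 1}
  ]
}}

```text
clock: 2.55
tcp_pos: [0.619, 0.22, 0.0647]
orientation: [0.341, -3.118, 0.008]
contact_force: [-0.7, -0.1, -1.3]
grip_width: 0.0002
```

```bash
python3 - <<'E'
from bench import r
from h import *
go(r.get_obs(),[.6205,.225,.044])
E
```

```text
pos [0.619  0.22   0.0647] F [-0.7 -0.1 -1.3] w 0.0002 t 2.55
shift cm [-0.27  0.47  2.06] rot [-0.27 -0.34 -0.37]
```

{"name": "jog_arm", "arguments": {
  "rows": [
    {"xyz": [-0.2, 0.4, 0.3], "delta_rot": [-0.3, -0.3, -0.4], "fingers": 1},
    {"xyz": [-0.2, 0.5, 0.7], "delta_rot": [-0.3, -0.3, -0.4], "fingers": 1},
    {"xyz": [-0.2, 0.5, 1.1], "delta_rot": [-0.3, -0.3, -0.4], "fingers": 1},
    {"xyz": [-0.2, 0.5, 1.4], "delta_rot": [-0.3, -0.3, -0.4], "fingers": 1},
    {"xyz": [-0.2, 0.5, 1.5], "delta_rot": [-0.3, -0.3, -0.4], "fingers": 1}
  ]
}}

```text
clock: 2.97
tcp_pos: [0.62, 0.2266, 0.0507]
orientation: [-0.355, 3.121, 0.002]
contact_force: [-0.6, 0.6, 0.5]
grip_width: -0.0001
```

```bash
python3 - <<'E'
from bench import r
from h import *
go(r.get_obs(),[.6205,.225,.044])
E
```

```text
pos [0.62   0.2266 0.0507] F [-0.6  0.6  0.5] w -0.0001 t 2.97
shift cm [-0.01 -0.17  0.67] rot [0.07 0.06 0.12]
```

{"name": "jog_arm", "arguments": {
  "rows": [
    {"xyz": [0, -0.1, 0.2], "delta_rot": [0, 0, 0], "fingers": 1},
    {"xyz": [0, -0.1, 0.4], "delta_rot": [0, 0, 0], "fingers": 1},
    {"xyz": [0, -0.1, 0.6], "delta_rot": [0, 0, 0], "fingers": 1},
    {"xyz": [0, -0.1, 0.7], "delta_rot": [0, 0, 0], "fingers": 1},
    {"xyz": [0, -0.1, 0.7], "delta_rot": [0, 0, 0], "fingers": 1}
  ]
}}

```text
clock: 3.38
tcp_pos: [0.6203, 0.2258, 0.0442]
orientation: [-0.355, 3.12, 0.002]
contact_force: [-1.7, 0.2, 3.6]
grip_width: -0.0001
```

```bash
python3 - <<'E'
from bench import r
from h import *
go(r.get_obs(),[.6205,.225,.044])
E
```

```text
pos [0.6203 0.2258 0.0442] F [-1.7  0.2  3.6] w -0.0001 t 3.38
shift cm [-0.   -0.08  0.02] rot [0.08 0.07 0.12]
```

{"name": "jog_arm", "arguments": {
  "rows": [
    {"xyz": [0, 0, 0.05], "delta_rot": [0, 0, 0], "fingers": 1},
    {"xyz": [0, 0, 0.1], "delta_rot": [0, 0, 0], "fingers": 1},
    {"xyz": [0, 0, 0.15], "delta_rot": [0, 0, 0], "fingers": 1},
    {"xyz": [0, 0, 0.15], "delta_rot": [0, 0, 0], "fingers": 1},
    {"xyz": [0, 0, 0.15], "delta_rot": [0, 0, 0], "fingers": 1}
  ]
}}

```text
clock: 3.8
tcp_pos: [0.6203, 0.2258, 0.0441]
orientation: [-0.354, 3.12, 0.003]
contact_force: [-3.4, -1.9, 12.4]
grip_width: -0.0001
```

```bash
python3 - <<'E'
from bench import r
from h import *
go(r.get_obs(),bayp(-.05,.068,.042))
E
```

```text
pos [0.6203 0.2258 0.0441] F [-3.4 -1.9 12.4] w -0.0001 t 3.8
shift cm [ 4.91 -0.15  0.21] rot [0.09 0.07 0.1 ]
```

{"name": "jog_arm", "arguments": {
  "rows": [
    {"xyz": [0.3, 0, 0.15], "delta_rot": [0, 0, 0], "fingers": 1},
    {"xyz": [0.7, 0, 0.15], "delta_rot": [0, 0, 0], "fingers": 1},
    {"xyz": [1.2, 0, 0.15], "delta_rot": [0, 0, 0], "fingers": 1},
    {"xyz": [1.7, 0, 0.15], "delta_rot": [0, 0, 0], "fingers": 1},
    {"xyz": [2, 0, 0.15], "delta_rot": [0, 0, 0], "fingers": 1}
  ]
}}

```text
clock: 4.22
tcp_pos: [0.603, 0.222, 0.0442]
orientation: [-0.353, 3.115, 0.005]
contact_force: [3.0, 0.5, 5.7]
grip_width: 0.0
```

```bash
python3 - <<'E'
from bench import r,imaging
from h import *
go(r.get_obs(),bayp(-.05,.068,.042))
im=imaging.grab_frame('wrist');cv2.imwrite('pics/w2.png',im)
E
```

```text
pos [0.603  0.222  0.0442] F [3.  0.5 5.7] w 0.0 t 4.22
shift cm [ 3.13 -0.16  0.2 ] rot [0.13 0.38 0.09]
```

View pics/w2.png

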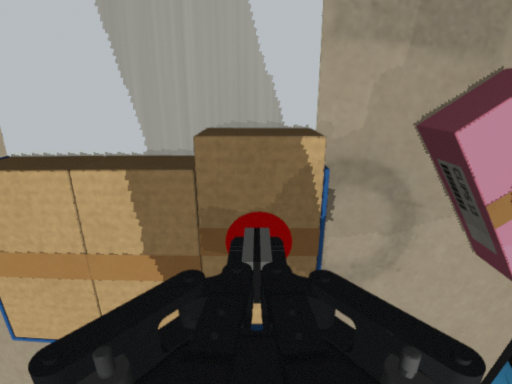

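The carton slides with the fingers and the sticker stays under the tip at (258,240). I'll keep drawing it out with slightly more press.

{"name": "jog_arm", "arguments": {
  "rows": [
    {"xyz": [0.6, 0, 0.18], "delta_rot": [0, 0.2, 0], "fingers": 1},
    {"xyz": [1.1, 0, 0.2], "delta_rot": [0, 0.2, 0], "fingers": 1},
    {"xyz": [1.6, 0, 0.2], "delta_rot": [0, 0.2, 0], "fingers": 1},
    {"xyz": [2.1, 0, 0.2], "delta_rot": [0, 0.2, 0], "fingers": 1},
    {"xyz": [2.6, 0, 0.2], "delta_rot": [0, 0.2, 0], "fingers": 1}
  ]
}}

```text
clock: 4.68
tcp_pos: [0.5807, 0.2169, 0.0442]
orientation: [-0.352, 3.112, 0.007]
contact_force: [4.9, -0.4, 7.7]
grip_width: 0.0001
```

{"name": "jog_arm", "arguments": {
  "rows": [
    {"xyz": [0.6, 0, 0.16], "delta_rot": [0, 0.2, 0], "fingers": 1},
    {"xyz": [1.1, 0, 0.16], "delta_rot": [0, 0.2, 0], "fingers": 1},
    {"xyz": [1.6, 0, 0.16], "delta_rot": [0, 0.2, 0], "fingers": 1},
    {"xyz": [2.1, 0, 0.16], "delta_rot": [0, 0.2, 0], "fingers": 1},
    {"xyz": [2.6, 0, 0.16], "delta_rot": [0, 0.2, 0], "fingers": 1}
  ]
}}

```text
clock: 5.1
tcp_pos: [0.5586, 0.212, 0.0441]
orientation: [-0.351, 3.108, 0.009]
contact_force: [4.7, 0.6, 7.4]
grip_width: 0.0003
```

```bash
python3 - <<'E'
from bench import r,imaging
from h import *
go(r.get_obs(),bayp(-.115,.068,.042))
im=imaging.grab_frame('wrist');cv2.imwrite('pics/w3.png',im)
E
```

```text
pos [0.5586 0.212  0.0441] F [4.7 0.6 7.4] w 0.0003 t 5.1
shift cm [ 5.08 -0.18  0.14] rot [0.25 0.81 0.03]
```

View pics/w3.png

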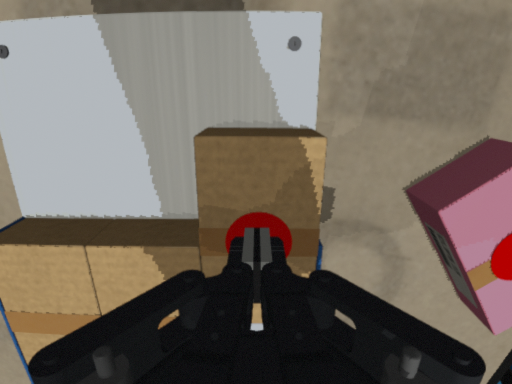

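The carton is about 63 mm out with no slip, and the neighbours haven't moved. I'll draw it another 50 mm.

{"name": "jog_arm", "arguments": {
  "rows": [
    {"xyz": [0.6, 0, 0.16], "delta_rot": [0, 0.3, 0], "fingers": 1},
    {"xyz": [1.1, 0, 0.16], "delta_rot": [0, 0.3, 0], "fingers": 1},
    {"xyz": [1.6, 0, 0.16], "delta_rot": [0, 0.3, 0], "fingers": 1},
    {"xyz": [2.1, 0, 0.16], "delta_rot": [0, 0.3, 0], "fingers": 1},
    {"xyz": [2.6, 0, 0.16], "delta_rot": [0, 0.3, 0], "fingers": 1}
  ]
}}

```text
clock: 5.57
tcp_pos: [0.5356, 0.2072, 0.0441]
orientation: [-0.35, 3.107, 0.011]
contact_force: [4.5, 1.5, 8.7]
grip_width: -0.0001
```

{"name": "jog_arm", "arguments": {
  "rows": [
    {"xyz": [0.6, 0, 0.16], "delta_rot": [0, 0.3, 0], "fingers": 1},
    {"xyz": [1.1, 0, 0.16], "delta_rot": [0, 0.3, 0], "fingers": 1},
    {"xyz": [1.6, 0, 0.16], "delta_rot": [0, 0.3, 0], "fingers": 1},
    {"xyz": [2.1, 0, 0.16], "delta_rot": [0, 0.3, 0], "fingers": 1},
    {"xyz": [2.6, 0, 0.16], "delta_rot": [0, 0.3, 0], "fingers": 1}
  ]
}}

```text
clock: 5.98
tcp_pos: [0.5138, 0.2028, 0.0441]
orientation: [-0.349, 3.105, 0.014]
contact_force: [5.0, 1.0, 9.1]
grip_width: -0.0005
```

```bash
python3 - <<'E'
from bench import r
from h import *
go(r.get_obs(),bayp(-.115,.068,.042))
E
```

```text
pos [0.5138 0.2028 0.0441] F [5.  1.  9.1] w -0.0005 t 5.98
shift cm [ 0.51 -0.29  0.2 ] rot [ 0.42  1.03 -0.01]
```

Drawn about 109 mm out. Now I'll lift straight up, open the fingers and look.

{"name": "jog_arm", "arguments": {
  "rows": [
    {"xyz": [0.2, 0, 0], "delta_rot": [0, 0, 0], "fingers": 1},
    {"xyz": [0.2, 0, -0.5], "delta_rot": [0.2, 0.5, 0], "fingers": 1},
    {"xyz": [0.2, 0, -3], "delta_rot": [0.4, 1, 0], "fingers": 1},
    {"xyz": [0.2, 0, -6], "delta_rot": [0.4, 1, 0], "fingers": 0},
    {"xyz": [0.2, 0, -9], "delta_rot": [0.4, 1, 0], "fingers": 0}
  ]
}}

```text
clock: 6.4
tcp_pos: [0.5092, 0.2009, 0.1343]
orientation: [0.351, -3.119, 0.002]
contact_force: [-0.0, 0.2, 0.0]
grip_width: 0.0231
```

{"name": "jog_arm", "arguments": {
  "rows": [
    {"xyz": [0, 0, -1], "delta_rot": [0, 0, 0], "fingers": 0},
    {"xyz": [0, 0, -1], "delta_rot": [0, 0, 0], "fingers": 0},
    {"xyz": [0, 0, -1], "delta_rot": [0, 0, 0], "fingers": 0},
    {"xyz": [0, 0, -1], "delta_rot": [0, 0, 0], "fingers": 0},
    {"xyz": [0, 0, -1], "delta_rot": [0, 0, 0], "fingers": 0}
  ]
}}

```text
clock: 6.82
tcp_pos: [0.5082, 0.2004, 0.1428]
orientation: [0.351, -3.116, 0.003]
contact_force: [0.1, -0.3, 0.4]
grip_width: 0.0832
```

```bash
python3 - <<'E'
from bench import r,imaging
from h import *
o=r.get_obs();go(o,bayp(-.111,.068,.08))
i=imaging.camera_info('wrist'); im=imaging.grab_frame('wrist');cv2.imwrite('pics/w4.png',im)
t=imaging.grab_frame('top');cv2.imwrite('pics/top4.png',cv2.resize(t[130:220,110:320],None,fx=3.8,fy=3.8,interpolation=cv2.INTER_CUBIC))
for nm,img,ii in(('w',im,i),('t',t,imaging.camera_info('top'))):
    hsv=cv2.cvtColor(img,cv2.COLOR_BGR2HSV)
    m=(((hsv[...,0]<6)|(hsv[...,0]>174))&(hsv[...,1]>170)).astype(np.uint8)
    n,l,s,ce=cv2.connectedComponentsWithStats(m)
    for k in range(1,n):
        if s[k,4]>15: print(nm,ce[k],s[k],onz(ii,ce[k],.044))
E
```

```text
pos [0.5082 0.2004 0.1428] F [ 0.1 -0.3  0.4] w 0.0832 t 6.82
shift cm [-0.53 -0.17  6.27] rot [-0.08 -0.36  0.01]
w [258.60348929 198.05868358] [ 238  179   42   39 1261] [[0.51582733 0.20347445 0.044     ]]
w [421.8569869  249.98471616] [404 234  37  33 916] [[0.53326302 0.37404339 0.044     ]]
t [ 27.59259259 144.81481481] [ 24 141   8   8  54] [[0.68758858 0.79217935 0.044     ]]
t [134.2244898 183.3877551] [131 180   8   8  49] [[0.53637032 0.37624428 0.044     ]]
t [420.26388889 189.20833333] [409 183  24  13 144] [[ 0.51324971 -0.71029812  0.044     ]]
```

View pics/w4.png

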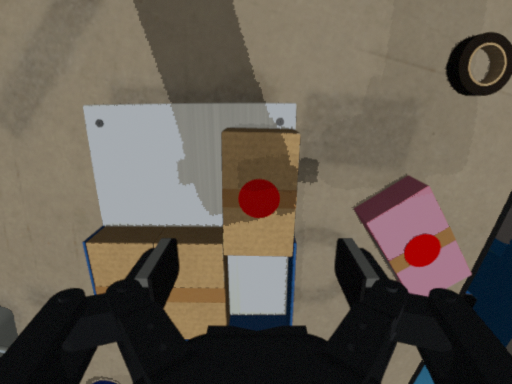

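View pics/top4.png

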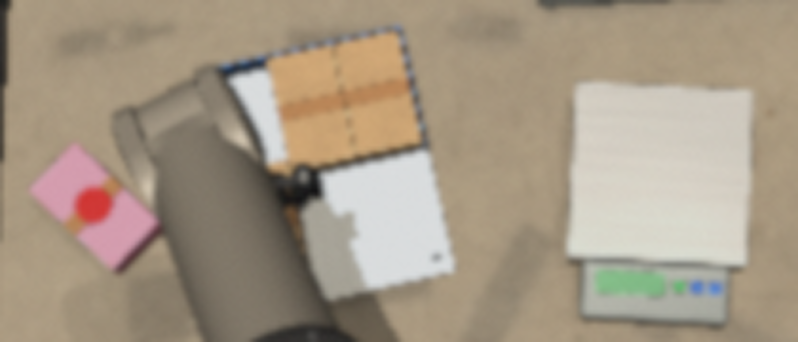

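```bash
python3 - <<'E'
from bench import r
from h import *
go(r.get_obs(),[.5145,.203,.06]);go(r.get_obs(),[.5145,.203,.004])
E
```

```text
pos [0.5084 0.2005 0.143 ] F [-0.4 -0.1 -0.6] w 0.0857 t 6.92
shift cm [-0.69  0.11  8.3 ] rot [-0.07 -0.33  0.01]
pos [0.5084 0.2005 0.143 ] F [-0.4 -0.1 -0.6] w 0.0857 t 6.92
shift cm [-0.72  0.12 13.9 ] rot [-0.07 -0.33  0.01]
```

{"name": "jog_arm", "arguments": {
  "rows": [
    {"xyz": [-0.3, 0, 2], "delta_rot": [0, -0.3, 0], "fingers": 0},
    {"xyz": [-0.6, 0.1, 4], "delta_rot": [0, -0.3, 0], "fingers": 0},
    {"xyz": [-0.7, 0.1, 6], "delta_rot": [0, -0.3, 0], "fingers": 0},
    {"xyz": [-0.7, 0.1, 8], "delta_rot": [0, -0.3, 0], "fingers": 0},
    {"xyz": [-0.7, 0.1, 9], "delta_rot": [0, -0.3, 0], "fingers": 0}
  ]
}}

```text
clock: 7.33
tcp_pos: [0.5129, 0.2021, 0.0501]
orientation: [0.352, -3.117, 0.004]
contact_force: [0.3, -0.4, -0.5]
grip_width: 0.0852
```

```bash
python3 - <<'E'
from bench import r,imaging
from h import *
im=imaging.grab_frame('wrist');cv2.imwrite('pics/w5.png',im)
go(r.get_obs(),[.5145,.203,.004])
E
```

```text
pos [0.5123 0.2018 0.0493] F [ 0.9 -0.5 -0.5] w 0.0852 t 7.38
shift cm [-0.27  0.08  4.52] rot [-0.16 -0.36  0.03]
```

View pics/w5.png

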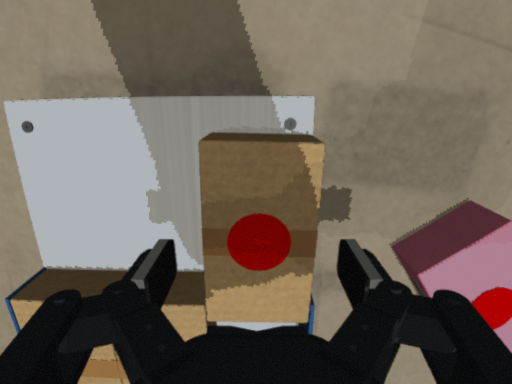

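The carton spans columns 201–320, centred between the fingertips at 175 and 338. I'll descend to grasp it.

{"name": "jog_arm", "arguments": {
  "rows": [
    {"xyz": [-0.2, 0.1, 1], "delta_rot": [-0.1, -0.3, 0], "fingers": 0},
    {"xyz": [-0.2, 0.1, 2], "delta_rot": [-0.1, -0.3, 0], "fingers": 0},
    {"xyz": [-0.2, 0.1, 3], "delta_rot": [-0.1, -0.3, 0], "fingers": 0},
    {"xyz": [-0.2, 0.1, 3.7], "delta_rot": [-0.1, -0.3, 0], "fingers": 0},
    {"xyz": [-0.2, 0.1, 4.2], "delta_rot": [-0.1, -0.3, 0], "fingers": 0}
  ]
}}

```text
clock: 7.8
tcp_pos: [0.5136, 0.203, 0.0066]
orientation: [0.352, -3.12, 0.002]
contact_force: [-0.3, -0.6, 0.0]
grip_width: 0.0856
```

```bash
python3 - <<'E'
from bench import r,imaging
from h import *
im=imaging.grab_frame('side');cv2.imwrite('pics/s5.png',cv2.resize(im[120:260,150:360],None,fx=3.8,fy=3.8))
go(r.get_obs(),[.5145,.203,.004])
E
```

```text
pos [0.5132 0.2028 0.006 ] F [ 0.   0.3 -0.6] w 0.0853 t 7.85
shift cm [-0.13 -0.01  0.2 ] rot [-0.08 -0.14  0.03]
```

View pics/s5.png

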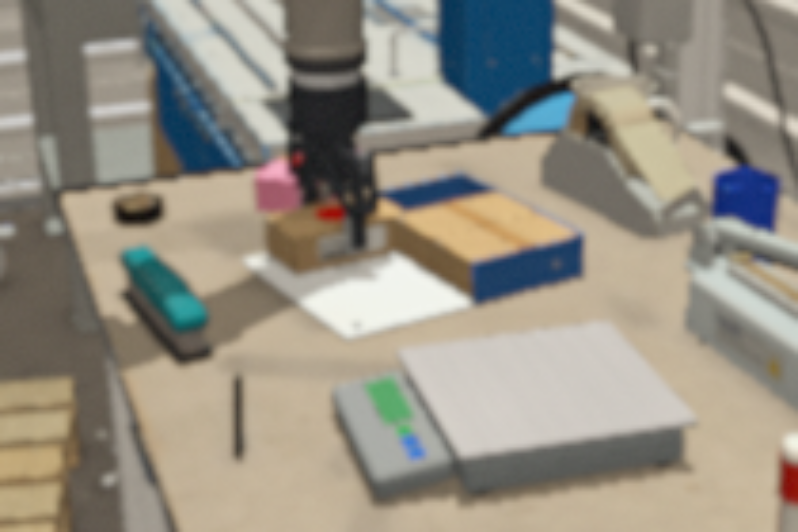

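{"name": "jog_arm", "arguments": {
  "rows": [
    {"xyz": [0, 0, 0], "delta_rot": [0, 0, 0], "fingers": 0.1},
    {"xyz": [0, 0, 0], "delta_rot": [0, 0, 0], "fingers": 0.2},
    {"xyz": [0, 0, 0], "delta_rot": [0, 0, 0], "fingers": 0.4},
    {"xyz": [0, 0, 0], "delta_rot": [0, 0, 0], "fingers": 0.6},
    {"xyz": [0, 0, 0], "delta_rot": [0, 0, 0], "fingers": 1}
  ],
  "grip_force": 35
}}

```text
clock: 8.27
tcp_pos: [0.5135, 0.203, 0.0064]
orientation: [0.352, -3.12, 0.002]
contact_force: [-0.8, -0.1, 2.0]
grip_width: 0.0675
```

{"name": "jog_arm", "arguments": {
  "rows": [
    {"xyz": [0, 0, 0], "delta_rot": [0, 0, 0], "fingers": 1},
    {"xyz": [0, 0, -0.5], "delta_rot": [0, 0, 0], "fingers": 1},
    {"xyz": [0, 0, -1.5], "delta_rot": [0, 0, 0], "fingers": 1},
    {"xyz": [0, 0, -3], "delta_rot": [0, 0, 0], "fingers": 1},
    {"xyz": [0, 0, -4.5], "delta_rot": [0, 0, 0], "fingers": 1}
  ]
}}

```text
clock: 8.68
tcp_pos: [0.5132, 0.2029, 0.0523]
orientation: [0.352, -3.119, 0.003]
contact_force: [0.8, 0.4, -1.6]
grip_width: 0.0672
```

{"name": "jog_arm", "arguments": {
  "rows": [
    {"xyz": [0, 0, -1.5], "delta_rot": [0, 0, 0], "fingers": 1},
    {"xyz": [0, 0, -3], "delta_rot": [0, 0, 0], "fingers": 1},
    {"xyz": [0, 0, -4.5], "delta_rot": [0, 0, 0], "fingers": 1},
    {"xyz": [0, 0, -5.5], "delta_rot": [0, 0, 0], "fingers": 1},
    {"xyz": [0, 0, -6], "delta_rot": [0, 0, 0], "fingers": 1}
  ]
}}

```text
clock: 9.1
tcp_pos: [0.5142, 0.2032, 0.1144]
orientation: [-0.352, 3.122, -0.001]
contact_force: [0.4, -0.0, -1.5]
grip_width: 0.0677
```

```bash
python3 - <<'E'
from bench import r,imaging
from h import *
im=imaging.grab_frame('wrist');cv2.imwrite('pics/w6.png',im)
im=imaging.grab_frame('side');cv2.imwrite('pics/s6.png',cv2.resize(im[100:260,150:360],None,fx=3.7,fy=3.7))
go(r.get_obs(),[.5678,-.1932,.10],np.radians(-3.06))
E
```

```text
pos [0.5139 0.2032 0.1134] F [-0.3  0.2 -1. ] w 0.0673 t 9.2
shift cm [  3.58 -39.84   1.38] rot [-0.06 -0.03 15.93]
```

View pics/w6.png

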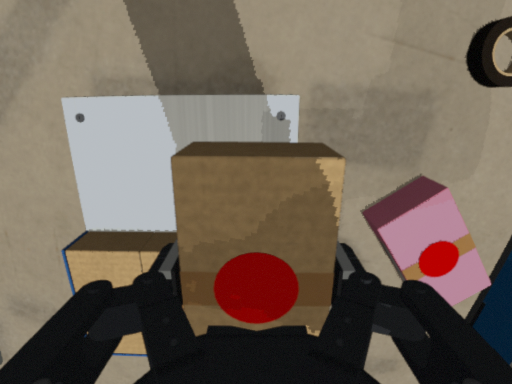

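View pics/s6.png

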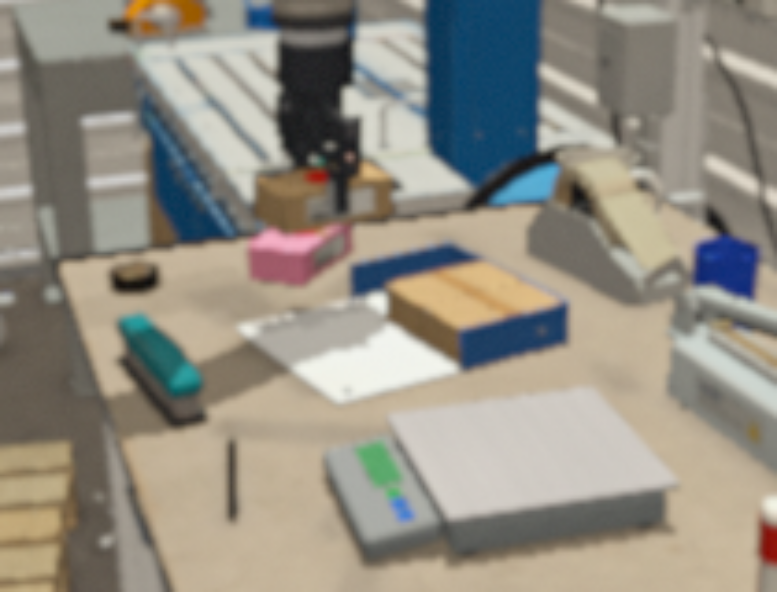

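The carton is held level, clear of everything, and the two plain cartons are still in place. Next I'll carry it to the pan.

{"name": "jog_arm", "arguments": {
  "rows": [
    {"xyz": [0.2, -2, -0.5], "delta_rot": [0, 0, 1], "fingers": 1},
    {"xyz": [0.5, -5, -1], "delta_rot": [0, 0, 2], "fingers": 1},
    {"xyz": [0.8, -8.5, -1], "delta_rot": [0, 0, 4], "fingers": 1},
    {"xyz": [1.1, -12, -1], "delta_rot": [0, 0, 6], "fingers": 1},
    {"xyz": [1.4, -15.5, -1], "delta_rot": [0, 0, 8], "fingers": 1}
  ]
}}

```text
clock: 9.62
tcp_pos: [0.5341, 0.0474, 0.1227]
orientation: [0.132, -3.137, 0.002]
contact_force: [-0.3, 0.5, -2.2]
grip_width: 0.0676
```

```bash
python3 - <<'E'
from bench import r,imaging
from h import *
go(r.get_obs(),[.5678,-.1932,.10],np.radians(-3.06))
E
```

```text
pos [0.5341 0.0474 0.1227] F [-0.3  0.5 -2.2] w 0.0676 t 9.62
shift cm [ -1.34 -24.26   2.3 ] rot [-0.08 -0.11  7.88]
```

{"name": "jog_arm", "arguments": {
  "rows": [
    {"xyz": [-0.2, -3.5, 0], "delta_rot": [0, 0, 2], "fingers": 1},
    {"xyz": [-0.4, -7, 0], "delta_rot": [0, 0, 4], "fingers": 1},
    {"xyz": [-0.6, -10.5, 0], "delta_rot": [0, 0, 6], "fingers": 1},
    {"xyz": [-0.8, -14, 0], "delta_rot": [0, 0, 7.9], "fingers": 1},
    {"xyz": [-1, -17, 0], "delta_rot": [0, 0, 7.9], "fingers": 1}
  ]
}}

```text
clock: 10.03
tcp_pos: [0.5575, -0.1238, 0.1219]
orientation: [-0.089, -3.137, 0.003]
contact_force: [0.3, -0.3, -1.6]
grip_width: 0.0674
```

```bash
python3 - <<'E'
from bench import r,imaging
from h import *
go(r.get_obs(),[.5678,-.1932,.08],np.radians(-3.06))
E
```

```text
pos [ 0.5575 -0.1238  0.1219] F [ 0.3 -0.3 -1.6] w 0.0674 t 10.03
shift cm [-1.44 -6.86  4.2 ] rot [-0.13 -0.21 -0.2 ]
```

{"name": "jog_arm", "arguments": {
  "rows": [
    {"xyz": [-0.5, -2.3, 0], "delta_rot": [-0.1, -0.2, -0.2], "fingers": 1},
    {"xyz": [-1, -4.5, 0.5], "delta_rot": [-0.1, -0.2, -0.2], "fingers": 1},
    {"xyz": [-1.4, -6.4, 1.5], "delta_rot": [-0.1, -0.2, -0.2], "fingers": 1},
    {"xyz": [-1.4, -6.8, 2.5], "delta_rot": [-0.1, -0.2, -0.2], "fingers": 1},
    {"xyz": [-1.4, -6.8, 3.2], "delta_rot": [-0.1, -0.2, -0.2], "fingers": 1}
  ]
}}

```text
clock: 10.45
tcp_pos: [0.5661, -0.1942, 0.0881]
orientation: [-0.089, -3.138, 0.001]
contact_force: [0.7, 0.3, -2.1]
grip_width: 0.0677
```

```bash
python3 - <<'E'
from bench import r,imaging
from h import *
o=r.get_obs()
go(o,[.5678,-.1932,.044],np.radians(-3.06))
i=imaging.camera_info('wrist');im=imaging.grab_frame('wrist');cv2.imwrite('pics/w7.png',im)
im=imaging.grab_frame('side');cv2.imwrite('pics/s7.png',cv2.resize(im[140:290,190:390],None,fx=3.7,fy=3.7))
im=cv2.imread('pics/w7.png')
hsv=cv2.cvtColor(im,cv2.COLOR_BGR2HSV)
m=(((hsv[...,0]<6)|(hsv[...,0]>174))&(hsv[...,1]>170)).astype(np.uint8)
n,l,s,ce=cv2.connectedComponentsWithStats(m)
for k in range(1,n):
    if s[k,4]>800: print(ce[k],s[k],onz(i,ce[k],o['tcp_pos'][2]+.038))
E
```

```text
pos [ 0.5661 -0.1942  0.0881] F [ 0.7  0.3 -2.1] w 0.0677 t 10.45
shift cm [-0.18  0.12  4.41] rot [-0.06 -0.16 -0.17]
[255.93849417 287.50413574] [ 214  252   85   72 4715] [[ 0.56820746 -0.19506284  0.12606548]]
```

View pics/w7.png

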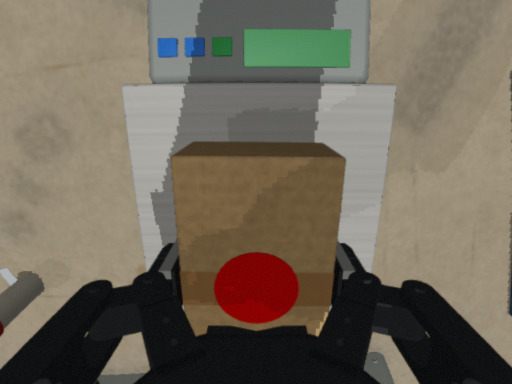

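View pics/s7.png

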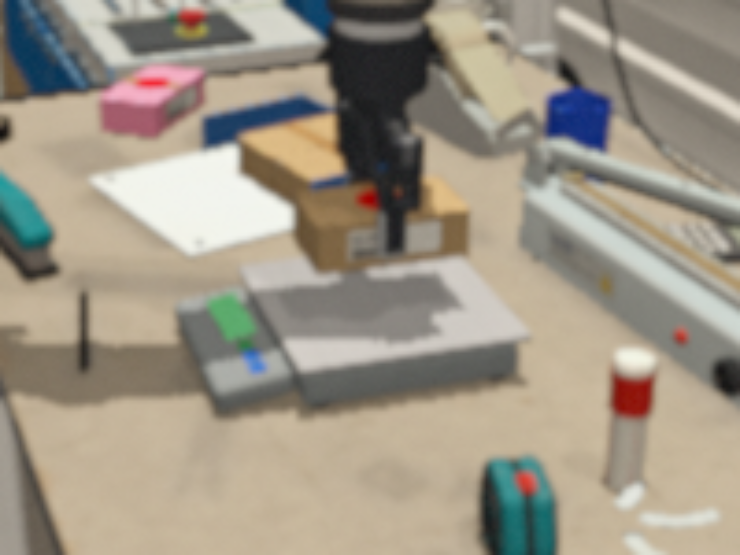

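The sticker shows at (256,288), giving a carton centre of about (0.568,-0.195). I'll check the pan centre from this view too.

```bash
python3 - <<'E'
from bench import r,imaging
from h import *
i=imaging.camera_info('wrist')
a=onz(i,[[124,86],[395,86]],.042);print(a)
d=a[0]-a[1];n=np.array([-d[1],d[0],0])/np.linalg.norm(d);n*=np.sign(n[0]);print(np.linalg.norm(d),a.mean(0)+.09*n)
go(r.get_obs(),[.567,-.1932,.044],np.radians(-3.06))
E
```

```text
[[ 0.47450696 -0.27215426  0.042     ]
 [ 0.48376203 -0.09733856  0.042     ]]
0.17506052418317994 [ 0.56900863 -0.18950451  0.042     ]
pos [ 0.5659 -0.1908  0.0878] F [ 0.   1.  -1.3] w 0.0674 t 10.55
shift cm [-0.15 -0.23  4.37] rot [ 0.06 -0.26  0.05]
```

{"name": "jog_arm", "arguments": {
  "rows": [
    {"xyz": [-0.1, -0.1, 1], "delta_rot": [0, -0.2, 0], "fingers": 1},
    {"xyz": [-0.1, -0.1, 2], "delta_rot": [0, -0.2, 0], "fingers": 1},
    {"xyz": [-0.1, -0.1, 2.8], "delta_rot": [0, -0.2, 0], "fingers": 1},
    {"xyz": [-0.1, -0.1, 3.3], "delta_rot": [0, -0.2, 0], "fingers": 1},
    {"xyz": [-0.1, -0.1, 3.6], "delta_rot": [0, -0.2, 0], "fingers": 1}
  ]
}}

```text
clock: 10.97
tcp_pos: [0.5662, -0.1912, 0.0506]
orientation: [-0.081, -3.138, -0.002]
contact_force: [-0.9, 0.1, -1.7]
grip_width: 0.0673
```

{"name": "jog_arm", "arguments": {
  "rows": [
    {"xyz": [0, 0, 0.2], "delta_rot": [0, 0, 0], "fingers": 1},
    {"xyz": [0, 0, 0.4], "delta_rot": [0, 0, 0], "fingers": 1},
    {"xyz": [0, 0, 0.5], "delta_rot": [0, 0, 0], "fingers": 1},
    {"xyz": [0, 0, 0.6], "delta_rot": [0, 0, 0], "fingers": 1},
    {"xyz": [0, 0, 0.6], "delta_rot": [0, 0, 0], "fingers": 1}
  ]
}}

```text
clock: 11.38
tcp_pos: [0.5662, -0.1913, 0.0447]
orientation: [-0.081, -3.138, -0.002]
contact_force: [-0.6, 0.0, -1.6]
grip_width: 0.0676
```

```bash
python3 - <<'E'
from bench import r,imaging
from h import *
go(r.get_obs(),[.567,-.1932,.044],np.radians(-3.06))
im=imaging.grab_frame('side');cv2.imwrite('pics/s8.png',cv2.resize(im[140:290,190:390],None,fx=3.7,fy=3.7))
E
```

```text
pos [ 0.5662 -0.1913  0.0447] F [-0.6  0.  -1.6] w 0.0676 t 11.38
shift cm [-0.09 -0.18  0.07] rot [ 0.08 -0.13  0.09]
```

View pics/s8.png

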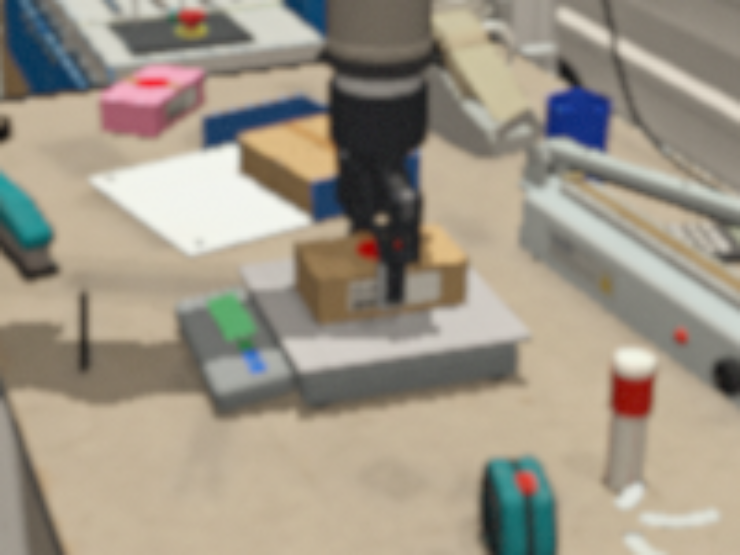

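Just above contact. I'll lower another 1–2 mm.

{"name": "jog_arm", "arguments": {
  "rows": [
    {"xyz": [0, 0, 0.05], "delta_rot": [0, 0, 0], "fingers": 1},
    {"xyz": [0, 0, 0.1], "delta_rot": [0, 0, 0], "fingers": 1},
    {"xyz": [0, 0, 0.12], "delta_rot": [0, 0, 0], "fingers": 1},
    {"xyz": [0, 0, 0.15], "delta_rot": [0, 0, 0], "fingers": 1},
    {"xyz": [0, 0, 0.15], "delta_rot": [0, 0, 0], "fingers": 1}
  ]
}}

```text
clock: 11.85
tcp_pos: [0.5665, -0.1914, 0.0445]
orientation: [-0.082, -3.139, -0.002]
contact_force: [-2.9, 1.7, 7.9]
grip_width: 0.0676
```

In contact at about 8 N. Releasing now.

{"name": "jog_arm", "arguments": {
  "rows": [
    {"xyz": [0, 0, 0], "delta_rot": [0, 0, 0], "fingers": 0.15},
    {"xyz": [0, 0, 0], "delta_rot": [0, 0, 0], "fingers": 0.1},
    {"xyz": [0, 0, 0], "delta_rot": [0, 0, 0], "fingers": 0},
    {"xyz": [0, 0, 0], "delta_rot": [0, 0, 0], "fingers": 0},
    {"xyz": [0, 0, 0], "delta_rot": [0, 0, 0], "fingers": 0}
  ]
}}

```text
clock: 12.27
tcp_pos: [0.5665, -0.1914, 0.0444]
orientation: [-0.082, -3.139, -0.002]
contact_force: [0.2, 0.1, 0.1]
grip_width: 0.0854
```

{"name": "jog_arm", "arguments": {
  "rows": [
    {"xyz": [0, 0, -0.5], "delta_rot": [0, 0, 0], "fingers": 0},
    {"xyz": [0, 0, -2], "delta_rot": [0, 0, 0], "fingers": 0},
    {"xyz": [0, 0, -4], "delta_rot": [0, 0, 0], "fingers": 0},
    {"xyz": [0, 0, -7], "delta_rot": [0, 0, 0], "fingers": 0},
    {"xyz": [0, 0, -10], "delta_rot": [0, 0, 0], "fingers": 0}
  ]
}}

```text
clock: 12.68
tcp_pos: [0.5659, -0.1914, 0.1451]
orientation: [-0.082, -3.137, -0.003]
contact_force: [1.4, -0.4, 0.4]
grip_width: 0.0853
```

{"name": "jog_arm", "arguments": {
  "rows": [
    {"xyz": [0, 0, -2], "delta_rot": [0, 0, 0], "fingers": 0},
    {"xyz": [0, 0, -4], "delta_rot": [0, 0, 0], "fingers": 0},
    {"xyz": [0, 0, -5], "delta_rot": [0, 0, 0], "fingers": 0},
    {"xyz": [0, 0, -5], "delta_rot": [0, 0, 0], "fingers": 0},
    {"xyz": [0, 0, -5], "delta_rot": [0, 0, 0], "fingers": 0}
  ]
}}

```text
clock: 13.1
tcp_pos: [0.566, -0.1914, 0.1949]
orientation: [-0.082, -3.137, -0.003]
contact_force: [-0.2, 0.3, -0.2]
grip_width: 0.0855
```

```bash
python3 - <<'E'
from bench import r,imaging
from h import *
go(r.get_obs(),[.567,-.1932,.2],np.radians(-3.06))
i=imaging.camera_info('wrist')
im=imaging.grab_frame('wrist');cv2.imwrite('pics/w9.png',im)
s_=imaging.grab_frame('side');cv2.imwrite('pics/s9.png',s_)
hsv=cv2.cvtColor(im,cv2.COLOR_BGR2HSV)
m=(((hsv[...,0]<6)|(hsv[...,0]>174))&(hsv[...,1]>170)).astype(np.uint8)
n,l,s,ce=cv2.connectedComponentsWithStats(m)
for k in range(1,n):
    if s[k,4]>300: print(ce[k],s[k],onz(i,ce[k],.082))
for q in ('glue_stick','tape_measure','elec_tape'):
    print(q,[(d['position'],round(d['conf'],2)) for d in imaging.tip_of('side',q)])
t=imaging.grab_frame('top');ti=imaging.camera_info('top')
for q in ('glue_stick','tape_measure','elec_tape','plain_a_centre'):
    d=imaging.tip_of('top',q); print(q,[(x['position'],round(x['conf'],2)) for x in d])
cv2.imwrite('pics/top9.png',t)
E
```

```text
pos [ 0.566  -0.1914  0.1949] F [-0.2  0.3 -0.2] w 0.0855 t 13.1
shift cm [-0.11 -0.17 -0.51] rot [ 0.09 -0.18  0.08]
[256.04753673 187.84356093] [ 237  170   39   37 1157] [[ 0.56925803 -0.19245917  0.082     ]]
[ 57.59922929 259.82851638] [ 38 248  34  30 519] [[ 0.63932258 -0.4109218   0.082     ]]
glue_stick [([357.0, 270.3], 0.58), ([270.3, 178.7], 0.37)]
tape_measure [([332.3, 291.2], 0.68)]
elec_tape [([185.9, 178.9], 0.43)]
glue_stick [([345.2, 157.2], 0.59)]
tape_measure [([354.7, 186.3], 0.58), ([210.6, 153.1], 0.27)]
elec_tape [([131.1, 227.6], 0.45), ([193.4, 159.1], 0.35)]
plain_a_centre [([209.6, 153.5], 0.75)]
```

View pics/w9.png

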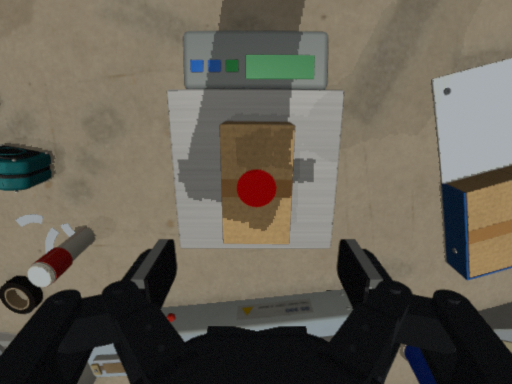

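View pics/s9.png

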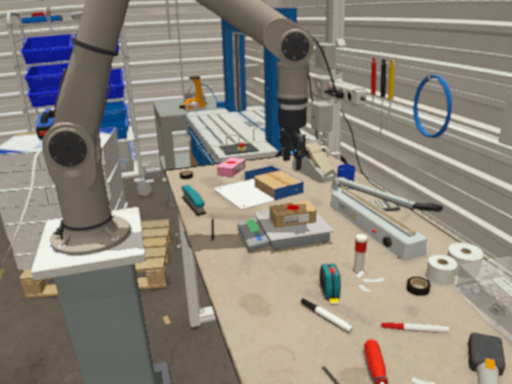

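View pics/top9.png

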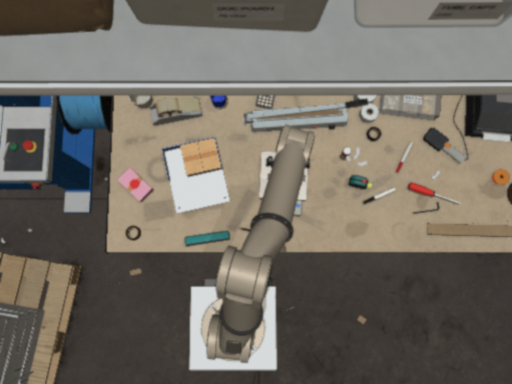

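The wrist view shows the carton flat in the middle of the pan, with its sticker at (256,188). The fingers are clear, and the plain cartons and bystanders are unmoved. Handing in.

```bash
python3 -c "
from bench import r
print(r.hand_in()); print(r.get_obs()['clock'])"
```

```text
the job is handed in; nothing more can be done
None
the job is handed in; nothing more can be done
```

I drew the red-sticker carton about 109 mm out of the row along the bay floor, pressing on its top with roughly 6–12 N. I then gripped it across its width with 35 N, set it down on the scale pan with a light contact of about 8 N, let go and backed off. The job was handed in at about 13 s.

- **Placement:** the last wrist picture puts the carton centre at about (0.569, -0.192). The pan centre is (0.568, -0.193) from the top camera and (0.569, -0.190) from the wrist camera, so the offset is about 3 mm at most. It lies flat, with the fingers clear and no contact force.
- **Other things on the bench:** the plain cartons, glue stick, tape measure and pink look-alike show no movement beyond detector noise.
- **Uncertain:** the detector's confidence for the black tape was only 0.4–0.5, with another dark ring in view. The arm went near neither ring, and both looked unmoved in the top pictures.

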